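Hook the short cell out of the battery rack

ROBOT

A 6-joint arm with a two-finger parallel gripper is mounted at the origin on the work surface. World frame = base frame: x ahead of the robot, y to its left, z up, the work surface at z = 0. Lengths are in m, angles in degrees, forces in N, time in s.
With the tool pointing down it reaches from about 0.3 to 0.75 m from the base axis. Payload 8.5 kg.
Tool frame: the origin (TCP) lies at the very end of the fingers, on their centre line; the grasp point (between the pads) lies 19 mm behind it (env.pinch_z is the distance from the TCP to the grasp point, in m); z points along the fingers, y is the line along which they close (so a half turn about z gives the same grasp; the last joint's range is limited). The gripper opens to 85 mm and grips with 20 to 120 N. Pads are 22 mm wide; open, the fingers measure 114 mm over their backs; the gripper's body (76 mm by 85 mm) begins 54 mm behind the grasp point. The pads swing forward as they close: fully open they stand 13 mm farther back than shut.
Start: joints at [62.55, 21.807, 74.336, -0, 83.858, -12.336], TCP at [0.143, 0.531, 0.231] pointing down, gripper open.
Joint ranges: [-178.18, 178.18], [-50.72, 133.34], [12.68, 142.11], [-81.47, 261.47], [9.98, 163.14], [-165.26, 165.26]. Speed limits (degrees/s): [136.94, 136.94, 180, 180, 180, 180].

INTERFACE

Orientations are given as a 3x3 rotation matrix whose columns are the frame's x, y, z axes.
In Python, from rig import env, viewer gives the robot as it stands.
- The arm moves only by the tool drive_tool, never from a script. Its argument "series" is a list of rows, each a list of 3 entries, a list of its own where there are three numbers: the shift along the tool's x, y, z in m, then the turn about the tool's z in degrees, then the finger opening in m, from 0 to 0.0854. A call has 1 to 20 rows; each row is the pose to reach, as a shift and turn from the pose commanded when the call began, along the tool's axes at that moment; what a row does not reach only later rows make up. A row lasts 1/10 s, in which the tool goes at most 50 mm and 8.59 degrees, less where a joint would pass 70% of its speed; a pose out of reach is approached as far as the arm can. A call with a gripper value outside its range is refused whole. The fingers move at their own pace and stop on an object; "newtons" is the grip in N (left out, the last holds). Time passes only in rows, so rows that repeat a pose let the fingers close. It gives the time, the measured TCP pose, the force, the opening and the grip force at its end, in the units of the state.
- env.observe(): the state, without advancing time (a new reading comes with each control period).
- viewer.get_image(name): name is "scene" or "top"; returns a dict with "img" (384x512x3 uint8, red, green, blue), "depth" (384x512 float32, m along the optical axis (not along the pixel's ray), 0 where there is no reading), "camera_matrix" (3x3 intrinsics, pixels), "rvec" (rotation vector, rad) and "tvec" (3), from world to camera coordinates, as OpenCV has them. Camera axes: x right, y down, z forward; pixel columns grow to the right and rows downward; lengths in m; the calibration is good to about 2 mm. A picture is of the moment at which its call begins.
- env.close_job(): hands the job in; it is judged then, once.
The state is a dict: "time_s": time; "q": joint angles; "qvel": joint speeds; "joint_efforts": joint torques, N m; "position": TCP position; "tool_rot": TCP orientation; "ft_force": force on the tool from outside, world axes, zero at the start; "wrist_torque": the same for the moment, N m; "grip_width": finger opening in m; "gripper_force": force on a finger pad.
Only numpy, scipy, OpenCV 4.12 (cv2) and the standard library are available. Lean on these libraries where they do the work, as an engineer would, in place of code of your own. Each camera call takes 0.05 s, during which the arm holds its last target. There are 200 camera calls.

TASK

One of the three battery cells in the rack on the repair bench is much shorter than the other two. Take the hooked pick from its stand, reach its tip down into the narrow bay behind the short cell and drag the cell out until it lies fully on the low landing at the front of its lane; move it with the pick only, not with the gripper, and leave the two long cells where they are. Then put the pick back on its stand as it was and let go.

Things in the scene. Friction and masses are not known exactly. Their poses are not given: they have to be found in the camera images.
- cell_rack: Fixed grey plastic rack 200 (x) x 82 (y) mm, three straight lanes along x, a cell in each. Origin: underside centre, on the bench; -x is the open front, facing the robot. Lane centres y = -26, 0, 26 mm, 22 mm wide, floor top z = 4 mm. x -20 to 94 mm: deep open-topped bay, walls and rear wall (x 94 to 100) up to z = 32. x -94 to -20: low landing, ribs to z = 10, front lip (x -100 to -94) to z = 12.
- short_cell: The short battery cell: cylinder 18 mm in diameter, 35 mm long, white with steel ends, 18 to 37 g, lying along its lane on the floor of any one of the three bays; it slides freely. Origin at its centre, x axis along it. At the start its centre is at rack x = 20 to 35 mm or so, leaving at least 40 mm of free bay behind it.
- long_cell_a: A long battery cell, 18 mm in diameter, 65 mm long, otherwise like the short one, lying in another bay. Origin at its centre. Stays where it is.
- long_cell_b: The second long cell, same as the first, in the remaining bay. Origin at its centre. Stays where it is.
- pick_grip (a point): Mid-handle of the loose hooked pick (120 g); x along the handle to the hook, z up. Black handle 90 (x) x 14 (y) x 16 (z) mm centred here. From its front a 6 mm steel rod runs on to x = 125 mm, then bends straight down to z = -60 mm. Balance point about x = 20 mm. At the start it lies level on its stand, hook down and pointing away from the robot, this point 85 mm above the bench; grasp from above.
- pick_tip (a point): Lower end of the pick's hook, at x = 125 mm, z = -60 mm from the mid-handle (same axes); at the start it hangs free 25 mm above the bench, beyond the stand.
- pick_stand: Fixed aluminium stand of the pick; origin under it on the bench, straight below the mid-handle of the stowed pick, same axes (yaw). Two posts, 8 mm thick, 42 mm wide, carry the handle at x = -36 mm (notch 24 mm wide, floor z = 77 mm) and the rod at x = 62 mm (notch 16 mm wide, floor z = 82 mm); prongs 14 mm high, open at the top. Between the posts only a base plate, z up to 8 mm.
Not all that is in view belongs to the job. Leave any blue or purple look-alike of the part that bears pick_grip alone. What is shaped like the cell_rack but orange is not meant.

How it is judged:
By the outcome, as a careful person would: the job done as asked, in the order asked, and still so for the second after the job is handed in, with the robot touching nothing.
It also fails if it takes over 45 s, if anything falls off the work surface, if the arm or the gripper's body presses on something with over 40 N, if the wrist force passes 120 N, or if a joint passes its speed limit or range.

## Working session

There is one attempt and no reset: what is moved stays moved. The work goes in short steps, Python scripts to look and compute and a tool call to move; the robot and the scene stay as the last step left them, time stands still between calls to the robot, and variables do not carry over. Pictures are saved under pics/ and viewed, at most 10 in all, crops included, and the job is handed in when it is done.

Besides the shell and the picture viewer there is one more tool, called as name([rows], argument=value, ...), one row to a line, values as JSON. drive_tool: Moves the arm, as the interface text tells. Its arguments: {"type":"object","properties":{"series":{"type":"array"},"newtons":{"type":"number"}},"required":["series"]}

```bash
mkdir -p pics; cat > h.py <<'E'
import numpy as np, cv2
from rig import env, viewer
def grab(n):
    d=viewer.get_image(n); np.savez('%s.npz'%n,**d); return d
def load(n): return dict(np.load('%s.npz'%n))
def world(d,depth=None):
    K=d['camera_matrix'];R=cv2.Rodrigues(d['rvec'])[0];t=d['tvec'].reshape(3)
    z=d['depth'];v,u=np.mgrid[:z.shape[0],:z.shape[1]]
    P=np.stack([(u-K[0,2])/K[0,0]*z,(v-K[1,2])/K[1,1]*z,z],-1)
    return (P-t)@R
def save(d,n,crop=None,s=1):
    im=d['img'][...,::-1]
    if crop: a,b,c,e=crop; im=im[b:e,a:c]
    cv2.imwrite('pics/'+n,cv2.resize(im,None,fx=s,fy=s,interpolation=cv2.INTER_CUBIC))
E
python3 - <<'E'
from h import *
for n in('top','scene'):
    d=grab(n)
    R=cv2.Rodrigues(d['rvec'])[0];print(n,-R.T@d['tvec'].reshape(3),R[2])
a=load('top')['img'];b=load('scene')['img']
cv2.imwrite('pics/top.png',a[...,::-1]);cv2.imwrite('pics/scene.png',b[...,::-1])
print(env.observe())
E
```

```text
top [0.3330868  0.04553944 1.13998474] [ 0.09230272  0.00150805 -0.99572985]
scene [1.23279552 0.22437457 0.94942012] [-0.67136583 -0.14401719 -0.7269986 ]
{'time_s': 0.1, 'q': array([ 6.25491907e+01,  2.18375472e+01,  7.43778598e+01,  1.21907988e-03,
        8.38593404e+01, -1.23365030e+01]), 'qvel': array([ 0.06279274, -0.02800233, -0.07028296, -0.04988543,  0.01544455,
        0.05794547]), 'joint_efforts': array([ 3.95718773e-03, -4.49214399e+01, -2.31656295e+01, -2.18813470e-04,
        3.65714026e-03, -4.56240059e-05]), 'position': array([0.14329279, 0.53074059, 0.23078463]), 'tool_rot': array([[-9.65406865e-01,  2.60747387e-01, -6.20170926e-04],
       [ 2.60747952e-01,  9.65406229e-01, -1.14794823e-03],
       [ 2.99392375e-04, -1.26994540e-03, -9.99999149e-01]]), 'ft_force': array([-0.20171962,  0.55397383, -0.13903965]), 'wrist_torque': array([-0.00545218, -0.06972225, -0.01642793]), 'gripper_force': 0.0, 'grip_width': 0.08539289316241298}
```

View pics/top.png

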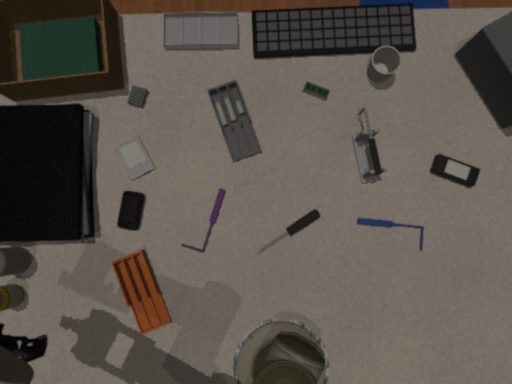

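View pics/scene.png

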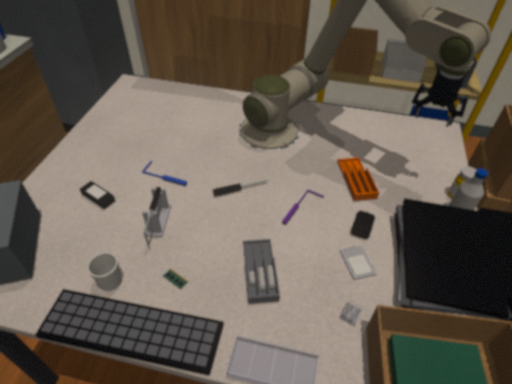

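The top view shows the grey rack at about (234,120) and the pick on its stand at (368,148), with the hook toward (363,112). The orange rack and the blue and purple picks are decoys.

```bash
python3 - <<'E'
from h import *
d=load('top'); 
im=d['img'][...,::-1]
a=cv2.resize(im[75:170,195:275],None,fx=5,fy=5,interpolation=cv2.INTER_CUBIC)
b=cv2.resize(im[100:195,335:400],None,fx=5,fy=5,interpolation=cv2.INTER_CUBIC)
cv2.imwrite('pics/crop.png',np.hstack([a,b]))
W=world(d)
np.set_printoptions(precision=4,suppress=True,linewidth=200)
hsv=W[...,2]
# rack points: height 8..45mm
def rect(x0,y0,x1,y1,lo,hi):
    w=W[y0:y1,x0:x1].reshape(-1,3);w=w[(w[:,2]>lo)&(w[:,2]<hi)]
    r=cv2.minAreaRect((w[:,:2]*1000).astype(np.float32));print(lo,hi,len(w),r);return r
print('bench z',np.median(W[180:190,300:320,2]),np.median(W[100:110,280:300,2]))
rect(195,70,275,170,.006,.05);rect(195,70,275,170,.024,.05)
rect(335,95,395,195,.07,.13);rect(335,95,395,195,.004,.13)
print((W[75:165:3,200:268:3,2]*1000).astype(int))
E
```

```text
bench z -0.00019332582010044152 -7.376326213143076e-06
0.006 0.05 1351 ((643.3233032226562, 112.89634704589844), (255.2963409423828, 201.5886993408203), 1.3883126974105835)
0.024 0.05 398 ((673.6806640625, 122.14926147460938), (120.66365051269531, 82.07365417480469), 19.03948402404785)
0.07 0.13 466 ((562.52294921875, -233.21041870117188), (171.9158172607422, 42.503761291503906), 9.81132984161377)
0.004 0.13 1323 ((574.725341796875, -236.2317352294922), (158.17388916015625, 260.68206787109375), 88.58697509765625)
[[   0    2    2    1    1    1    1    0    0   -6   -2    2    0    0   -1   -1    1    2    0    0    0   -2    4]
 [   0   -1    0   -1    3   -2    2    0    0    0   -1   -1   -3    0    2   -1    2   -2   -2    0   -2   -1    0]
 [  -1    0    0    0    0    1    0    2   -2    0   -1   31   31   -3    0   -4    0    0    0    0    2    0    1]
 [   0   -1    1   -4    0    0   -2   -2   33   30   31   21   25    0   -3    0    0    1   -3   -1    5   -1    0]
 [  -2    0    0    1    1   30   29   31   21   29    6    4    5    3    0    0   -1    2   -3    0    0   
[... 2259 characters left out ...]
  3    1   -2   -1   -5    1    1    0    0    4    0    4   10    6    3    4    1    7    4   10   -1    1]
 [   0    2    4   -1   -1   -2   -4    1    0    0    7    3    5   11    4    4    2    9    4    6   11    0    2]
 [   0    0    0    0    1   -2   -2   -3    0    0    8    5    3    4    0    2    5   10   14    6   -1   -1    2]
 [   2    1    0   -1    1    0    1    2    6    0   -3    1    0    3   14   11    8    2   -3 1139    2    1    1]
 [  -1    0    0   -1    0    1    3    1    3   -1    0   10   14    6   -3    4    0    4   -2    2    0    2   -2]
 [  -1    2    2    0    0    1    1    1    0    0   -2    2    1    0    1   -1   -3    1    4   -2    0    0   -3]]
```

View pics/crop.png

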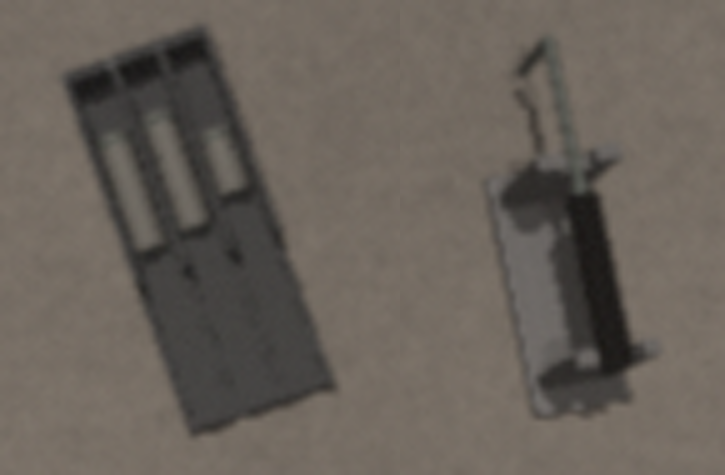

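The crop shows the short cell in the right lane (rack y = -26) at about (225,160) in the crop, with free bay behind it. The pick's handle runs along the right panel and its hook tip is at the top. Next I fit the poses numerically.

```bash
cat > m.py <<'E'
from h import *
np.set_printoptions(precision=1,suppress=True,linewidth=200)
d=load('top');W=world(d)*1000;g=d['img'].astype(int).sum(-1)
def ax(p):
    c=p.mean(0);v=np.linalg.svd(p-c,full_matrices=False)[2][0];v=v*np.sign(v[0]);return c,v
sub=np.zeros(g.shape,bool);sub[100:195,335:400]=1
H=sub&(W[...,2]>86)&(W[...,2]<100)&(g<110)
w=W[H][:,:2];r=cv2.minAreaRect(w.astype(np.float32));c,v=ax(w)
print('handle',len(w),r,c,np.degrees(np.arctan2(v[1],v[0])),np.median(W[H][:,2]))
P=sub&(W[...,2]>70)
w=W[P];x=(w[:,:2]-r[0])@v;y=(w[:,:2]-r[0])@np.array([-v[1],v[0]])
for lo in range(-50,135,10):
    k=(x>=lo)&(x<lo+10)
    if k.any(): print(lo,k.sum(),y[k].min(),y[k].max(),np.median(y[k]),np.median(w[k,2]))
th=np.radians(19.04);R=np.array([[np.cos(th),-np.sin(th)],[np.sin(th),np.cos(th)]])
o=np.array([673.68,122.15])-R@[40,0];print('rack',o)
L=(W[...,:2]-o)@R
for ly in(-26,0,26):
    k=(abs(L[...,1]-ly)<5)&(W[...,2]>17)&(W[...,2]<25)&(L[...,0]>-25)&(L[...,0]<90)
    k&=g>150
    xx=L[...,0][k];print(ly,len(xx),np.percentile(xx,[2,98]),np.median(L[...,1][k]))
k=(W[...,2]>6)&(W[...,2]<40)&(abs(L[...,1])<50)&(abs(L[...,0])<110);print('ext',L[k].min(0),L[k].max(0))
E
python3 m.py
```

```text
handle 171 ((521.5950927734375, -238.28524780273438), (88.0094223022461, 11.875750541687012), 9.204056739807129) [ 522.  -237.5] 9.587239752174378 92.4793839625896
-50 17 -9.271574222591449 5.097715522419553 -1.9863410669593005 91.34636294856068
-40 73 -23.367407125492832 19.146702721602846 1.3738688833880714 91.21714827150845
-30 28 -7.985571337735212 5.1645963109147575 0.43263613315634614 92.1631109007871
-20 27 -8.211049215329 5.087602318559551 1.0772314379063321 91.99845612733672
-10 28 -8.338941712476101 5.883894364595235 0.525192197141157 91.7027656653162
0 30 -9.3882911751516 5.894135629200632 -0.5040489653740751 92.55473674216121
10 28 -8.286491240443148 5.608309349787694 0.059435273350332316 91.9404689391834
20 27 -7.930822334409692 5.417641888423387 0.616848178324247 92.50814121174967
30 30 -8.160377709389442 5.698941559608552 -0.5279811139732515 92.32994756869324
40 19 -8.10370871132586 4.580350101427102 -1.7867765783770142 90.29785915011927
50 44 -21.90098426180716 18.682923472254394 -1.1985350121909228 86.19279767320383
60 53 -22.983943751016056 19.42457948211226 -1.892492434501628 93.3591830714196
70 10 -3.5806607024109747 1.1224477457301005 -1.7062250721534549 87.39610079648675
80 10 -5.060343739165718 0.9753628962574802 -0.8561529499341023 87.07638234469118
90 11 -5.881910204947375 1.0407502642733428 -1.5647725293084274 87.23327834925642
100 10 -4.723511232762815 0.6164806292844304 -1.3229372407496358 86.92765313101725
110 10 -3.7194028731028332 1.2851151720118337 -0.9190327924423644 87.91948185208051
120 11 -4.153952149639416 1.48561516951176 -0.9883806505995926 85.93519270676097
rack [635.9 109.1]
-26 44 [13.9 45.7] -26.078749811968958
0 88 [ 3.8 65.6] 0.028506388592625095
26 83 [ 0.9 61.6] 26.164235414343384
ext [-102.1  -41. ] [100.3  41.1]
```

```bash
cat > to.py <<'E'
from h import *
import sys
s=env.observe();R=s['tool_rot'];p=s['position']*1000
yaw=np.degrees(np.arctan2(R[1,0],R[0,0]))
print('t',s['time_s'],'p',p.round(1),'yaw',yaw.round(2),'w',round(s['grip_width'],4),'F',s['ft_force'].round(1),'gf',s['gripper_force'],'q',s['q'].round(0))
for a in sys.argv[1:]:
    x,y,z,t=map(float,a.split(','));print(a,(R.T@(np.array([x,y,z])-p)).round(1),'turn',round((yaw-t+180)%360-180,2))
E
python3 to.py 537,-237,231,189.6 537,-237,150,189.6 537,-237,66,189.6
```

```text
t 0.1 p [143.3 530.7 230.8] yaw 164.89 w 0.0854 F [-0.2  0.6 -0.1] gf 0.0 q [ 63.  22.  74.   0.  84. -12.]
537,-237,231,189.6 [-5.803e+02 -6.385e+02  4.000e-01] turn -24.71
537,-237,150,189.6 [-580.3 -638.4   81.4] turn -24.71
537,-237,66,189.6 [-580.3 -638.3  165.4] turn -24.71
```

drive_tool([
  [[-0.58,-0.638,0],-24.7,0.06],
  [[-0.58,-0.638,0],-24.7,0.06],
  [[-0.58,-0.638,0],-24.7,0.06],
  [[-0.58,-0.638,0],-24.7,0.06],
  [[-0.58,-0.638,0],-24.7,0.06],
  [[-0.58,-0.638,0],-24.7,0.06],
  [[-0.58,-0.638,0],-24.7,0.06],
  [[-0.58,-0.638,0],-24.7,0.06],
  [[-0.58,-0.638,0],-24.7,0.06],
  [[-0.58,-0.638,0],-24.7,0.06],
  [[-0.58,-0.638,0],-24.7,0.06],
  [[-0.58,-0.638,0],-24.7,0.06],
  [[-0.58,-0.638,0],-24.7,0.06],
  [[-0.58,-0.638,0.04],-24.7,0.06],
  [[-0.58,-0.638,0.06],-24.7,0.06],
  [[-0.58,-0.638,0.08],-24.7,0.06],
  [[-0.58,-0.638,0.08],-24.7,0.06],
  [[-0.58,-0.638,0.08],-24.7,0.06],
  [[-0.58,-0.638,0.08],-24.7,0.06],
  [[-0.58,-0.638,0.08],-24.7,0.06],
], newtons=60)

```text
time_s: 2.1
position: [0.5367, -0.2363, 0.1504]
tool_rot: [[-0.986, -0.166, -0.002], [-0.166, 0.986, 0.001], [0.001, 0.002, -1.0]]
ft_force: [-0.3, 0.1, 0.4]
grip_width: 0.06
gripper_force: 0.0
```

```bash
python3 to.py 537,-237,150,189.6 537,-237,66,189.6
```

```text
t 2.1 p [ 536.7 -236.3  150.4] yaw -170.46 w 0.06 F [-0.3  0.1  0.4] gf 0.0 q [ -35.   29.   76.    0.   75. -135.]
537,-237,150,189.6 [-0.2 -0.8  0.4] turn -0.06
537,-237,66,189.6 [-0.3 -0.9 84.4] turn -0.06
```

drive_tool([
  [[0,-0.001,0.03],0,0.06],
  [[0,-0.001,0.06],0,0.06],
  [[0,-0.001,0.078],0,0.05],
  [[0,-0.001,0.084],0,0.04],
  [[0,-0.001,0.084],0,0.035],
  [[0,-0.001,0.084],0,0.0],
  [[0,-0.001,0.084],0,0.0],
  [[0,-0.001,0.084],0,0.0],
  [[0,-0.001,0.084],0,0.0],
  [[0,-0.001,0.084],0,0.0],
], newtons=60)

```text
time_s: 3.1
position: [0.5378, -0.2374, 0.0689]
tool_rot: [[-0.986, -0.167, 0.002], [-0.167, 0.986, -0.001], [-0.002, -0.002, -1.0]]
ft_force: [-1.1, 1.2, 6.4]
grip_width: 0.0129
gripper_force: 60.6
```

```bash
python3 to.py
```

```text
t 3.1 p [ 537.8 -237.4   68.9] yaw -170.41 w 0.0129 F [-1.1  1.2  6.4] gf 60.6093692779541 q [ -35.   35.   81.    0.   64. -135.]
```

drive_tool([
  [[0,0,-0.005],0,0.0],
  [[0,0,-0.015],0,0.0],
  [[0,0,-0.03],0,0.0],
  [[0,0,-0.05],0,0.0],
  [[0,0,-0.06],0,0.0],
  [[0,0,-0.06],0,0.0],
  [[0,0,-0.06],0,0.0],
])

```text
time_s: 3.8
position: [0.5369, -0.2371, 0.127]
tool_rot: [[-0.986, -0.166, -0.0], [-0.166, 0.986, 0.0], [0.0, 0.0, -1.0]]
ft_force: [0.1, 0.2, -1.9]
grip_width: 0.0128
gripper_force: 59.6
```

```bash
python3 to.py; python3 - <<'E'
from h import *
d=grab('top');save(d,'g_top.png',(320,60,420,200),4);W=world(d)*1000
s=env.observe();p=s['position']*1000;R=s['tool_rot']
f=-R[:,0]; f=np.array([-R[0,0],-R[1,0]]);n=np.array([-f[1],f[0]])
L=(W[...,:2]-p[:2]);x=L@f;y=L@n;z=W[...,2]
k=(z>110)&(z<175)&(abs(y)<30)&(x>35)&(x<140)
for lo in range(30,130,10):
    m=k&(x>=lo)&(x<lo+10)
    if m.any(): print(lo,m.sum(),np.median(y[m]).round(1),np.median(z[m]).round(1),x[m].max().round(1))
s=grab('scene');K=s['camera_matrix'];
q=cv2.projectPoints(np.array([[p[0]+110*f[0],p[1]+110*f[1],p[2]-41]])/1000,s['rvec'],s['tvec'],K,None)[0].ravel();print(q)
u,v=q.astype(int);save(s,'g_scene.png',(u-50,v-60,u+50,v+60),5)
E
```

```text
t 3.8 p [ 536.9 -237.1  127. ] yaw -170.42 w 0.0128 F [ 0.1  0.2 -1.9] gf 59.63327765464783 q [ -35.   31.   78.   -0.   72. -135.]
60 6 -0.2 144.5 69.4
70 11 -0.2 144.5 79.4
80 11 -0.8 143.7 89.5
90 11 -0.9 144.5 99.2
100 21 0.2 143.3 109.5
110 3 1.2 145.3 110.7
[144.26935965 230.99197296]
```

View pics/g_scene.png

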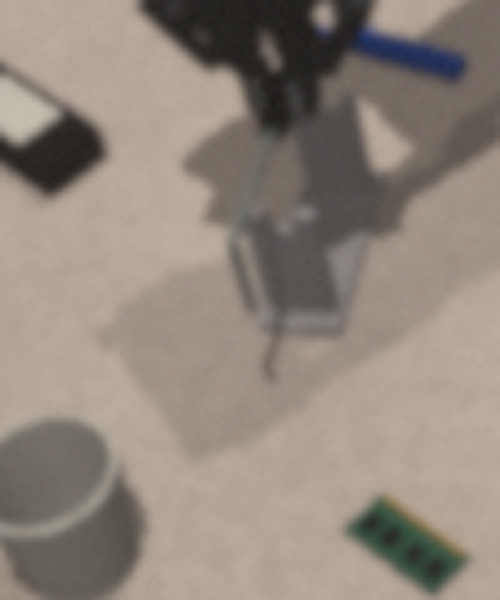

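The pick is held level in the gripper with its hook hanging down at about (250,280) in the crop; the stand behind it is empty.

```bash
cat > rk.py <<'E'
from h import *
import sys,subprocess
th=np.radians(19.04);R=np.array([[np.cos(th),-np.sin(th)],[np.sin(th),np.cos(th)]]);o=np.array([635.9,109.1])
a=[]
for s in sys.argv[1:]:
    x,y,z=map(float,s.split(','));p=o+R@[x-108.5,y+.4];a.append('%.1f,%.1f,%.1f,199.04'%(p[0],p[1],z+44.5))
subprocess.run(['python3','to.py']+a)
E
python3 rk.py 70,-26,82 70,-26,9
```

```text
t 3.9 p [ 536.8 -236.9  126.4] yaw -170.41 w 0.013 F [-0.4 -0.8 -0.8] gf 59.633962512016296 q [ -35.   31.   78.   -0.   72. -135.]
607.9,72.3,126.5,199.04 [-1.216e+02  2.931e+02  1.000e-01] turn -9.45
607.9,72.3,53.5,199.04 [-121.7  293.    73.1] turn -9.45
```

drive_tool([
  [[-0.004,0.009,0],-0.3,0],
  [[-0.01,0.023,0],-0.8,0],
  [[-0.019,0.047,0],-1.5,0],
  [[-0.032,0.076,0],-2.5,0],
  [[-0.046,0.111,0],-3.6,0],
  [[-0.061,0.147,0],-4.7,0],
  [[-0.075,0.182,0],-5.9,0],
  [[-0.09,0.217,0],-7,0],
  [[-0.102,0.246,0],-7.9,0],
  [[-0.112,0.27,0],-8.7,0],
  [[-0.118,0.284,0],-9.2,0],
  [[-0.121,0.292,0],-9.4,0],
  [[-0.1215,0.293,0],-9.45,0],
  [[-0.1215,0.293,0],-9.45,0],
])

```text
time_s: 5.3
position: [0.6081, 0.0714, 0.1272]
tool_rot: [[-0.945, -0.326, -0.0], [-0.326, 0.945, -0.0], [0.0, -0.0, -1.0]]
ft_force: [-0.3, 0.3, -1.3]
grip_width: 0.0128
gripper_force: 59.6
```

```bash
python3 rk.py 70,-26,82 70,-26,9; python3 - <<'E'
from h import *
d=grab('top');W=world(d)*1000
s=env.observe();p=s['position']*1000;R=s['tool_rot']
f=np.array([-R[0,0],-R[1,0]]);n=np.array([-f[1],f[0]])
L=(W[...,:2]-p[:2]);x=L@f;y=L@n;z=W[...,2]
k=(z>110)&(z<175)&(abs(y)<30)&(x>65)&(x<140)
print(np.median(y[k]),np.median(z[k]),x[k].max())
a=d['img'][60:180,190:290,::-1]
s=grab('scene');b=s['img'][220:340,210:310,::-1]
cv2.imwrite('pics/over.png',cv2.resize(np.hstack([a,b]),None,fx=4,fy=4,interpolation=cv2.INTER_CUBIC))
E
```

```text
t 5.3 p [608.1  71.4 127.2] yaw -161.0 w 0.0128 F [-0.3  0.3 -1.3] gf 59.5763897895813 q [  -4.   33.   73.   -0.   74. -113.]
607.9,72.3,126.5,199.04 [-0.1  0.9  0.7] turn -0.04
607.9,72.3,53.5,199.04 [-0.1  0.9 73.7] turn -0.04
  return _methods._mean(a, axis=axis, dtype=dtype,
  ret = ret.dtype.type(ret / rcount)
Traceback (most recent call last):
ValueError: zero-size array to reduction operation maximum which has no identity
```

```bash
python3 - <<'E'
from h import *
s=grab('scene');save(s,'over.png',(200,200,320,320),5)
W=world(s)*1000;o=env.observe();p=o['position']*1000;R=o['tool_rot']
f=np.array([-R[0,0],-R[1,0]]);n=np.array([-f[1],f[0]])
L=(W[...,:2]-p[:2]);x=L@f;y=L@n;z=W[...,2]
k=(z>60)&(z<150)&(abs(y)<30)&(x>65)&(x<140)
for a,b in((65,75),(75,85),(85,95),(95,104),(104,125)):
    m=k&(x>a)&(x<b)
    if m.any(): print(a,m.sum(),np.median(y[m]).round(1),z[m].min().round(1),z[m].max().round(1),x[m].max().round(1))
E
```

```text
65 8 -1.8 142.0 147.7 73.2
75 8 -1.6 142.7 146.4 83.3
85 9 -2.1 143.3 147.3 93.1
95 6 -2.1 143.2 148.0 101.5
104 51 -2.0 85.8 148.8 116.6
```

View pics/over.png

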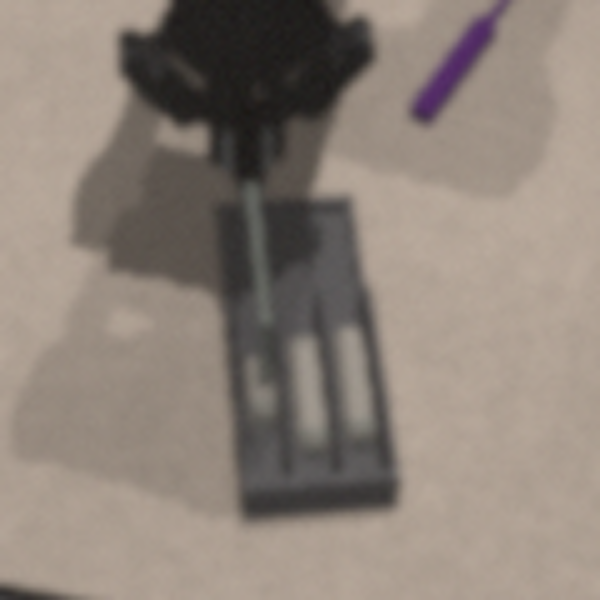

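The hook hangs above the short cell's lane (tip at about (265,380) in the crop), in line with it. Now I lower it into the bay.

drive_tool([
  [[0,0.002,0.005],0,0],
  [[0,0.002,0.015],0,0],
  [[0,0.002,0.03],0,0],
  [[0,0.002,0.045],0,0],
  [[0,0.002,0.058],0,0],
  [[0,0.002,0.068],0,0],
  [[0,0.002,0.073],0,0],
  [[0,0.002,0.073],0,0],
  [[0,0.002,0.073],0,0],
])

```text
time_s: 6.3
position: [0.6078, 0.0738, 0.0548]
tool_rot: [[-0.945, -0.326, 0.001], [-0.326, 0.945, -0.0], [-0.001, -0.0, -1.0]]
ft_force: [-0.3, 0.4, -2.1]
grip_width: 0.0129
gripper_force: 59.6
```

```bash
python3 rk.py 70,-26,9 -36.5,-26,9; python3 - <<'E'
from h import *
s=grab('scene');save(s,'down.png',(230,225,300,315),6)
E
```

```text
t 6.3 p [607.8  73.8  54.8] yaw -160.97 w 0.0129 F [-0.3  0.4 -2.1] gf 59.576919078826904 q [  -4.   38.   78.   -0.   65. -113.]
607.9,72.3,53.5,199.04 [ 0.4 -1.4  1.3] turn -0.01
507.2,37.6,53.5,199.04 [106.9  -1.4   1.2] turn -0.01
```

View pics/down.png

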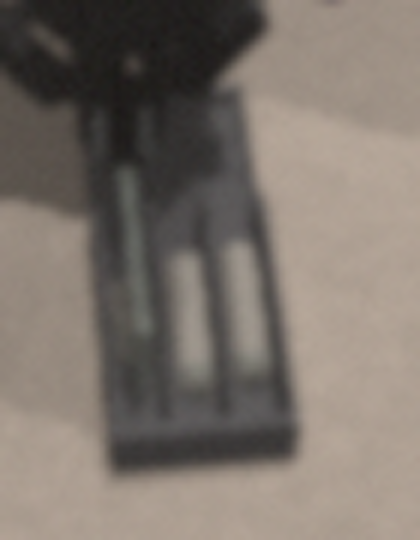

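The hook is down in the lane behind the short cell (corner at about (140,330) in the crop) and there is no contact force. Now I drag.

drive_tool([
  [[0.004,0,0],0,0],
  [[0.012,0,0],0,0],
  [[0.019,0,0],0,0],
  [[0.025,0,0],0,0],
  [[0.031,0,0],0,0],
  [[0.037,0,0],0,0],
  [[0.044,0,0],0,0],
  [[0.051,0,0],0,0],
  [[0.058,0,0],0,0],
  [[0.065,0,0],0,0],
  [[0.072,0,0],0,0],
  [[0.079,0,0],0,0],
  [[0.086,0,0],0,0],
  [[0.092,0,0],0,0],
  [[0.097,0,0],0,0],
  [[0.101,0,0],0,0],
  [[0.104,0,0],0,0],
  [[0.106,0,0],0,0],
  [[0.107,0,0],0,0],
  [[0.107,0,0],0,0],
])

```text
time_s: 8.35
position: [0.5064, 0.0389, 0.0543]
tool_rot: [[-0.945, -0.326, 0.0], [-0.326, 0.945, -0.0], [-0.0, -0.0, -1.0]]
ft_force: [-0.1, 0.4, -1.5]
grip_width: 0.0129
gripper_force: 59.6
```

```bash
python3 rk.py -36.5,-26,9; python3 - <<'E'
from h import *
s=grab('scene');save(s,'drag.png',(220,215,300,315),6)
E
```

```text
t 8.35 p [506.4  38.9  54.3] yaw -160.96 w 0.0129 F [-0.1  0.4 -1.5] gf 59.57639157772064 q [  -9.   30.   95.   -0.   55. -118.]
507.2,37.6,53.5,199.04 [-0.4 -1.5  0.8] turn -0.0
```

View pics/drag.png

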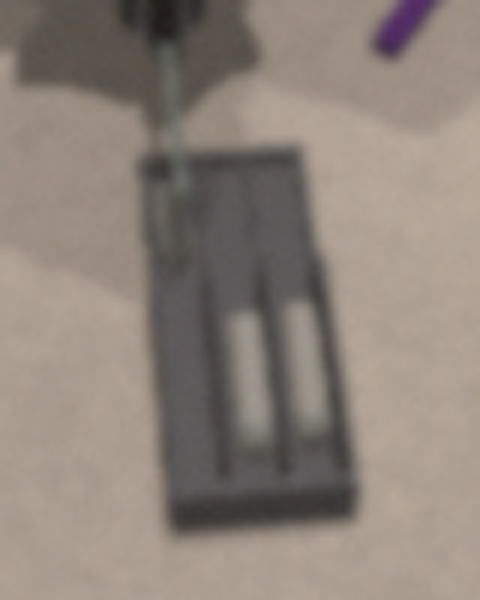

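The short cell now lies on the landing at about (172,210) in the crop, with the hook behind it. I back off a little, lift, and return to the stand.

drive_tool([
  [[-0.002,0,0],0,0],
  [[-0.004,0,0],0,0],
  [[-0.004,0,-0.006],0,0],
  [[-0.004,0,-0.018],0,0],
  [[-0.004,0,-0.034],0,0],
  [[-0.004,0,-0.052],0,0],
  [[-0.004,0,-0.065],0,0],
  [[-0.004,0,-0.072],0,0],
  [[-0.004,0,-0.073],0,0],
  [[-0.004,0,-0.073],0,0],
])

```text
time_s: 9.4
position: [0.51, 0.0403, 0.1271]
tool_rot: [[-0.945, -0.326, -0.0], [-0.326, 0.945, 0.0], [0.0, 0.0, -1.0]]
ft_force: [0.5, -0.1, -0.4]
grip_width: 0.013
gripper_force: 59.6
```

```bash
python3 to.py 537,-237.2,127,189.6
```

```text
t 9.4 p [510.   40.3 127.1] yaw -160.96 w 0.013 F [ 0.5 -0.1 -0.4] gf 59.57558333873749 q [  -9.   24.   90.    0.   66. -118.]
537,-237.2,127,189.6 [  65.  -271.1    0. ] turn 9.44
```

drive_tool([
  [[0.002,-0.008,0],0.3,0],
  [[0.005,-0.022,0],0.8,0],
  [[0.01,-0.043,0],1.5,0],
  [[0.017,-0.07,0],2.5,0],
  [[0.025,-0.103,0],3.6,0],
  [[0.033,-0.136,0],4.7,0],
  [[0.04,-0.168,0],5.9,0],
  [[0.048,-0.2,0],7,0],
  [[0.055,-0.228,0],7.9,0],
  [[0.06,-0.249,0],8.7,0],
  [[0.063,-0.263,0],9.2,0],
  [[0.065,-0.27,0],9.4,0],
  [[0.065,-0.271,0],9.4,0],
  [[0.065,-0.271,0],9.4,0],
  [[0.065,-0.271,0],9.4,0],
])

```text
time_s: 10.9
position: [0.5371, -0.2363, 0.1274]
tool_rot: [[-0.986, -0.168, -0.0], [-0.168, 0.986, 0.0], [0.0, 0.0, -1.0]]
ft_force: [-0.6, 0.1, -1.3]
grip_width: 0.0129
gripper_force: 59.6
```

```bash
python3 to.py 537.2,-237.2,127,189.6 537.2,-237.2,69,189.6;python3 - <<'E'
from h import *
d=grab('top');W=world(d)*1000
s=env.observe();p=s['position']*1000;R=s['tool_rot']
f=np.array([-R[0,0],-R[1,0]]);n=np.array([-f[1],f[0]])
L=(W[...,:2]-p[:2]);x=L@f;y=L@n;z=W[...,2]
k=(z>110)&(z<175)&(abs(y)<30)&(x>65)&(x<140)
print(np.median(y[k]),np.median(z[k]),x[k].max())
E
```

```text
t 10.9 p [ 537.1 -236.3  127.4] yaw -170.3 w 0.0129 F [-0.6  0.1 -1.3] gf 59.63269114494324 q [ -35.   31.   78.    0.   72. -135.]
537.2,-237.2,127,189.6 [ 0.  -1.   0.4] turn 0.1
537.2,-237.2,69,189.6 [ 0.  -1.  58.4] turn 0.1
0.05157711787466988 144.70457776912286 111.05837065153403
```

drive_tool([
  [[0,-0.001,0.006],0,0],
  [[0,-0.001,0.018],0,0],
  [[0,-0.001,0.032],0,0],
  [[0,-0.001,0.044],0,0],
  [[0,-0.001,0.051],0,0],
  [[0,-0.001,0.055],0,0],
  [[0,-0.001,0.057],0,0],
  [[0,-0.001,0.058],0,0],
  [[0,-0.001,0.058],0,0],
])

```text
time_s: 11.85
position: [0.5374, -0.2382, 0.0696]
tool_rot: [[-0.986, -0.167, 0.0], [-0.167, 0.986, -0.0], [-0.0, -0.0, -1.0]]
ft_force: [-0.6, -0.6, -0.4]
grip_width: 0.0123
gripper_force: 59.6
```

```bash
python3 to.py
```

```text
t 11.85 p [ 537.4 -238.2   69.6] yaw -170.36 w 0.0123 F [-0.6 -0.6 -0.4] gf 59.633798003196716 q [ -35.   35.   81.    0.   64. -135.]
```

drive_tool([
  [[0,0,0.001],0,0],
  [[0,0,0.001],0,0],
  [[0,0,0.001],0,0.016],
  [[0,0,0.001],0,0.02],
  [[0,0,0.001],0,0.03],
  [[0,0,0.001],0,0.045],
  [[0,0,0.001],0,0.06],
  [[0,0,0.001],0,0.06],
  [[0,0,0.001],0,0.06],
  [[0,0,-0.005],0,0.06],
  [[0,0,-0.02],0,0.06],
  [[0,0,-0.05],0,0.06],
  [[0,0,-0.09],0,0.06],
  [[0,0,-0.13],0,0.06],
  [[-0.02,-0.03,-0.15],0,0.06],
  [[0.05,-0.03,-0.15],0,0.06],
  [[0.1,-0.06,-0.15],0,0.06],
  [[0.14,-0.1,-0.15],0,0.06],
  [[0.14,-0.1,-0.15],0,0.06],
  [[0.14,-0.1,-0.15],0,0.06],
])

```text
time_s: 13.85
position: [0.4136, -0.3628, 0.2198]
tool_rot: [[-0.987, -0.163, -0.0], [-0.163, 0.987, -0.001], [0.0, -0.001, -1.0]]
ft_force: [0.4, 0.9, -0.6]
grip_width: 0.06
gripper_force: 0.0
```

```bash
python3 to.py; python3 - <<'E'
from h import *
d=grab('top');im=d['img'][...,::-1]
a=im[75:170,195:275];b=im[100:195,335:400]
cv2.imwrite('pics/end.png',cv2.resize(np.hstack([a,b]),None,fx=5,fy=5,interpolation=cv2.INTER_CUBIC))
E
python3 m.py
```

```text
t 13.85 p [ 413.6 -362.8  219.8] yaw -170.63 w 0.06 F [ 0.4  0.9 -0.6] gf 0.0 q [ -54.   22.   76.   -0.   82. -153.]
handle 161 ((521.391845703125, -240.45169067382812), (86.29625701904297, 11.87917423248291), 10.390993118286133) [ 519.6 -239.9] 9.543063813476417 92.46261577059968
-50 15 -6.959059933431651 5.155693898847453 -1.1380900312294124 90.6987209190507
-40 73 -20.908237278785233 21.627167781266827 3.7227454625246654 89.35643912955817
-30 30 -8.757490819912565 5.56914501592991 -0.324266968733918 92.08229337845104
-20 30 -8.506665243932853 5.6263585311616096 0.09864144981848529 92.90405993244195
-10 28 -9.831775505419051 5.188884149129967 0.372930002658973 92.04648622172357
0 27 -8.009826249768267 5.205039887001774 0.4000890215873431 91.73719725583167
10 28 -8.480743833093992 5.024519943737503 0.14485599392812495 91.97692934781267
20 30 -8.175460153341806 5.592689590515736 0.05570261428000528 91.80440939538406
30 27 -8.939711495382184 5.926349647213919 -0.569570714574846 92.67153778888648
40 23 -7.222022916684498 5.145813142367034 0.38142378823337036 91.11407542035693
50 43 -1
[... 797 characters left out ...]
,np.median(L[...,1][k]))
                                    ~~~~~~~~~~~~~^^^^^^^^^^^
    return _quantile_unchecked(
        a, q, axis, out, overwrite_input, method, keepdims, weights)
    return _ureduce(a,
                    func=_quantile_ureduce_func,
    ...<5 lines>...
                    overwrite_input=overwrite_input,
                    method=method)
    r = func(a, **kwargs)
    result = _quantile(arr,
                       quantiles=q,
    ...<2 lines>...
                       out=out,
                       weights=wgt)
    slices_having_nans = np.isnan(arr[-1, ...])
                                  ~~~^^^^^^^^^
IndexError: index -1 is out of bounds for axis 0 with size 0
```

View pics/end.png

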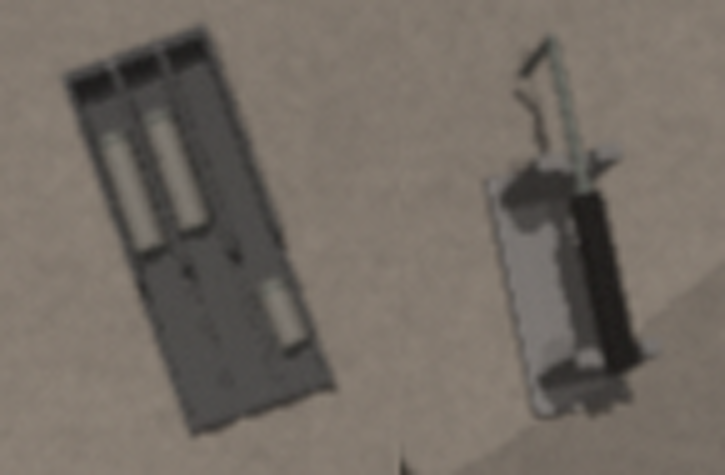

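The short cell lies on the landing at about (287,315) in the crop, clear of the bay edge at about y = 245. The long cells have not moved and the pick sits in both notches as before. I am handing the job in.

```bash
python3 -c "
from rig import env
print(env.close_job())"
```

```text
the job is handed in; nothing more can be done
None
```

The short cell was dragged with the pick onto the landing at the front of its lane, the long cells did not move, and the pick is back on its stand and released; I handed the job in at about 14 s, and no verdict was returned.

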